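# Add-and-weigh two meal boxes on the kitchen scale

## Task

Weigh the two steel meal boxes one after the other on the kitchen scale without unloading it: set the deep box gently in the middle of the platform, let go, and press the wide zero key gently but fully down and release it. Then stack the shallow box gently and squarely on the deep one, its foot seated inside the raised rim of the lid, and let go, so that the scale shows the shallow box alone. Touch no other key, do not press the zero key again once the second box is on, and leave the jars and the salt shaker where they are.

Things in the scene. Friction and masses are not known exactly. Their poses are not given: they have to be found in the camera images.
- deep_mid (a point): Centre (31 mm above its underside) of the deep box: a closed steel food box with white clip lid, 60 mm wide (x), 104 mm long (y; 111 over the end clips), 62 mm high. Straight sides, grip across x. The lid's flat top is 28 mm above this point; round it runs a raised rim 3 mm high with a 52 x 96 mm opening. z is up. 0.2 to 0.45 kg, loose on the worktop.
- shallow_mid (a point): Centre (22 mm above its underside) of the shallow box: same make, outline and axes as the deep box but 44 mm high; the two may stand in either place. Its foot, the lowest 4 mm, tapers from 50 x 94 to 46 x 90 mm and fits in the deep box's lid rim with about 2.5 mm play a side; seated there, this point is 50 mm above deep_mid. 0.17 to 0.34 kg.
- platform (a point): Middle of the top of the steel weighing platform of a white portion scale, 90 mm above the worktop; 160 mm (x) by 170 mm (y), 5 mm thick, level, empty at the start. x points from the scale's front (console side) to its back, y to its left as seen from the front, z up. It stands firm; its place varies, its front is turned 24 to 39 degrees to the robot's left (towards the board).
- zero_key_top (a point): Middle of the face of the zero key: the wide oblong grey key, 36 (y) x 20 mm (x), at the right of the sloping console seen from the front; 69 mm forward of, 48 mm right of and 57 mm below platform. z is its outward normal (35 degrees from vertical), x points up the slope, y to the scale's left. It stands 3 mm proud, gives only 1.5 mm, starts at 3 N, is fully down at 5 N; over 30 N spoils it.
- zero_key (a joint): Travel of the zero key into the console in m: 0 released, 0.0015 fully down; counts as pressed from 0.0011.
- unit_key_top (a point): Middle of the face of the unit key, the small round (14 mm) key at the left of the same console; not to be pressed. Axes as for the zero key.
- unit_key (a joint): Travel of the unit key in m: 0 released, 0.0015 fully down.
- deep_box: The deep box itself; origin at the centre of its underside.
- shallow_box: The shallow box itself; origin at the centre of its underside.
- scale: The scale; origin on the worktop under the platform's middle. Housing 160 mm wide, 53 mm high, console foot 99 mm forward of the origin. The platform overhangs the console: its front edge is 11 mm farther forward than the middle of the zero key's face and its underside 52 mm higher, so the key is reached not from straight above but by a tool tilted 30 to 45 degrees, coming in from the front.
- salt_shaker: Glass salt shaker, 44 mm across, 90 mm high, loose bystander in front of the tall blue-lidded cool box (which is fixed, 0.30 m high, its front at x = 0.63; wall cabinets hang over everything beyond x = 0.60, their underside 0.52 m up); origin at the centre of its underside.
- honey_jar: Honey jar with a dark lid, 65 mm across, 86 mm high, loose bystander; origin at the centre of its underside.
- spice_jar: Green-labelled spice jar with a black lid, 45 mm across, 105 mm high, loose bystander; origin at the centre of its underside.

How it is judged:
By the outcome, as a careful person would: the job done as asked, in the order asked, and still so for the second after the job is handed in, with the robot touching nothing.
It also fails if it takes over 72 s, if anything falls off the work surface, if the arm or the gripper's body presses on something with over 40 N, if the wrist force passes 120 N, or if a joint passes its speed limit or range.

## Robot

A 7-joint arm with a two-finger parallel gripper is mounted at the origin on a cart in front of the work surface, level with it; the furniture and walls round the work are solid. World frame = base frame: x ahead of the robot, y to its left, z up, the work surface at z = 0. Lengths are in m, angles in degrees, forces in N, time in s.
With the tool pointing down it reaches from about 0.425 to 0.875 m from the base axis. Payload 4.7 kg.
Tool frame: the origin (TCP) lies on the centre line of the jaws, within the pads' length; the fingertips stand 11 mm ahead of it and the grasp point (between the pads) lies 8 mm behind it (tcp_to_tips is the distance from the TCP to the fingertips, in m); z points along the fingers, y is the line along which they close (so a half turn about z gives the same grasp; the last joint's range is limited). The gripper opens to 87 mm and grips with 3 to 60 N. Pads are 19 mm wide; open, the fingers measure 117 mm over their backs; the gripper's body (75 mm by 190 mm) begins 51 mm behind the grasp point.
Start: joints at [67.099, 18.392, -4.016, 83.108, 1.295, 78.541, -3.26], TCP at [0.261, -0.595, 0.234] pointing down, gripper open.
Joint ranges: [-163.93, 163.93], [-17.29, 119.83], [-79.2, 71.16], [3.27, 140.29], [-89.18, 269.18], [5.43, 117.66], [-154.24, 154.24]. Speed limits (degrees/s): [147.25, 147.25, 180, 180, 180, 180, 180].

## Interface

Orientations are given as a 3x3 rotation matrix whose columns are the frame's x, y, z axes.
In Python, from bench import * gives the robot as it stands.
- The arm moves only by the shell command python3 -m handwheel 'ROWS'. ROWS is JSON, a list of rows, each a list of 5 numbers: the closure in counts, from 0 (fully open) to 255 (shut), then the shift along the tool's x, y, z in mm, then the turn about the tool's z in rad. In form: [[grip, tx, ty, tz, yaw], ...]. A call has 1 to 20 rows; each row shifts and turns the commanded pose from where the row before left it, along the tool's axes as they then stand; what a row does not reach is not made up. A row lasts 1/12 s, in which the tool goes at most 41.7 mm and 7.16 degrees, less where a joint would pass 70% of its speed; a pose out of reach is approached as far as the arm can. A call is refused whole if a number of a shift passes 41.7 or a number of a turn 0.125, either way. A call with a gripper value outside its range is refused whole. The fingers move at their own pace and stop on an object; the grip force is fixed at half the most. Time passes only in rows, so rows that do not move let the fingers close. It gives the time, the measured TCP pose, the force, the opening and the grip force at its end, in the units of the state.
- observe(): the state, without advancing time (a new reading comes with each control period).
- grab_frame(name): name is "scene" or "top" or "wrist"; returns (picture, depth): 420x560x3 uint8, red, green, blue; 420x560 float32, m along the optical axis (not along the pixel's ray), 0 where there is no reading.
- calibration(name): a dict with "vertical_fov" (degrees; the focal length in pixels is half the picture's height over the tangent of half this angle, whatever the lens; pixels are square), "cx", "cy" (the principal point, pixels), "T" (4x4, takes a point from camera to world coordinates); the wrist camera has in their place "T_tool_cam" (4x4, takes a point from camera to tool coordinates, whose origin is the TCP and whose axes are the flange's). Camera axes: x right, y up, looking along -z (the intrinsics and any distortion apply to the point x, -y, -z); pixel columns grow to the right and rows downward; lengths in m; the calibration is good to about 2 mm. A picture is of the moment at which its call begins: read the wrist's pose just before it. calibration takes no time and is no camera call.
- sign_off(): hands the job in; it is judged then, once.
The state is a dict: "time_s": time; "joint_pos": joint angles; "joint_vel": joint speeds; "joint_efforts": joint torques, N m; "eef_pos": TCP position; "orientation": TCP orientation; "contact_force": force on the tool from outside, world axes, zero at the start; "torque": the same for the moment, N m; "gripper_width": finger opening in m; "grasp_force": force on a finger pad.
Only numpy, scipy, OpenCV 4.12 (cv2) and the standard library are available. Lean on these libraries where they do the work, as an engineer would, in place of code of your own. Each camera call takes 0.05 s, during which the arm holds its last target. There are 200 camera calls.

## Working session

There is one attempt and no reset: what is moved stays moved. The work goes in short steps, Python scripts to look and compute and a shell command to move; the robot and the scene stay as the last step left them, time stands still between calls to the robot, and variables do not carry over. Pictures are saved under pics/ and viewed, at most 11 in all, crops included, and the job is handed in when it is done.

```bash
mkdir -p pics; python3 - <<'E'
from bench import *
import cv2, numpy as np
np.set_printoptions(precision=4,suppress=True)
s=observe(); print(s)
for n in ["scene","top"]:
    im,d=grab_frame(n); c=calibration(n); print(n,c)
    cv2.imwrite(f"pics/{n}.png",im[:,:,::-1]); np.savez(f"pics/{n}.npz",im=im,d=d)
print(calibration("wrist"))
E
```

```text
{'time_s': 0.0, 'joint_pos': array([67.1001, 18.4409, -4.015 , 83.1735,  1.2939, 78.5393, -3.2589]), 'joint_vel': array([ 0.1   , -0.0372, -0.0162, -0.0737, -0.0175, -0.0485,  0.0961]), 'joint_efforts': array([ -0.0012, -49.1284,  -0.4046, -31.2525,  -0.0638,   0.0438,
         0.0002]), 'eef_pos': array([ 0.2611, -0.5947,  0.2325]), 'orientation': array([[ 0.9156,  0.4021, -0.0008],
       [ 0.4021, -0.9156,  0.0017],
       [-0.0001, -0.0019, -1.    ]]), 'contact_force': array([-0.4902,  0.7978, -0.7753]), 'torque': array([-0.0656,  0.0584, -0.0062]), 'grasp_force': 0.0, 'gripper_width': 0.08723305282252465}
scene {'vertical_fov': 51.861789193167, 'cx': 284.2270223375646, 'cy': 207.497378395477, 'T': array([[-0.8316,  0.3017, -0.4662, -0.0645],
       [-0.5553, -0.4629,  0.6909,  0.9201],
       [-0.0074,  0.8335,  0.5525,  0.7949],
       [ 0.    ,  0.    ,  0.    ,  1.    ]])}
top {'vertical_fov': 49.93238183887428, 'cx': 277.68317726409856, 'cy': 210.61117353369985, 'T': array([[ 0.0072,  0.9973, -0.073 ,  0.4305],
       [-1.    ,  0.0075,  0.0032,  0.0545],
       [ 0.0037,  0.073 ,  0.9973,  1.1888],
       [ 0.    ,  0.    ,  0.    ,  1.    ]])}
{'vertical_fov': 67.06863676006486, 'cx': 279.7753924109549, 'cy': 209.82901702021994, 'T_tool_cam': array([[ 0.0012,  0.9559,  0.2935,  0.0818],
       [ 1.    , -0.001 , -0.0008, -0.0005],
       [-0.0005,  0.2935, -0.9559, -0.1531],
       [ 0.    ,  0.    ,  0.    ,  1.    ]])}
```

View pics/scene.png

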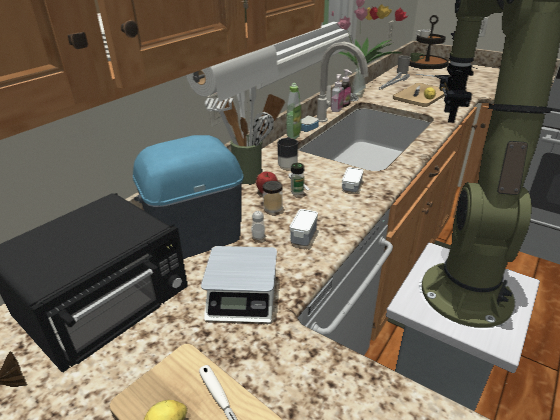

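View pics/top.png

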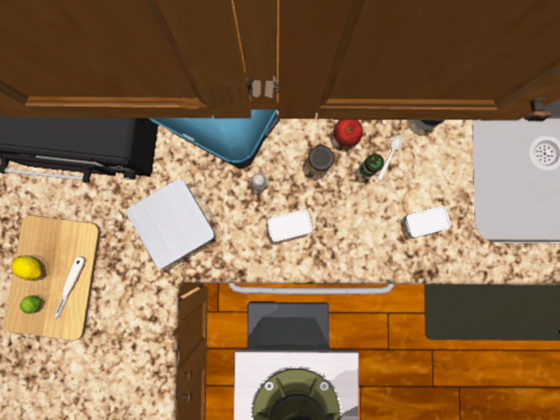

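```bash
cat > h.py <<'E'
import cv2, numpy as np
from bench import *
np.set_printoptions(precision=4,suppress=True)
def rays(c,shape=(420,560)):
    f=shape[0]/2/np.tan(np.radians(c["vertical_fov"])/2)
    v,u=np.mgrid[:shape[0],:shape[1]]
    return np.dstack([(u-c["cx"])/f,-(v-c["cy"])/f,-np.ones(shape)])
def world(d,c,T): # depth -> world points
    P=rays(c,d.shape)*d[...,None]; return P@T[:3,:3].T+T[:3,3]
def onplane(c,T,z): # every pixel cast onto plane z
    R=rays(c)@T[:3,:3].T; t=(z-T[2,3])/R[...,2]; return R*t[...,None]+T[:3,3]
def rect(P):
    (c,s,a)=cv2.minAreaRect(np.float32(P[:,:2]*1000)); return np.array(c),np.array(s),a
E
python3 - <<'E'
from h import *
for n in ["top","scene"]:
    z=np.load(f"pics/{n}.npz"); im=z["im"]; d=z["d"]; c=calibration(n); W=world(d,c,c["T"])
    hsv=cv2.cvtColor(im,cv2.COLOR_RGB2HSV)
    m=((hsv[...,1]<40)&(hsv[...,2]>130)&(d>0)&(W[...,2]>.02)&(W[...,2]<.13)&(W[...,0]>.2)&(W[...,0]<.75)&(abs(W[...,1])<.55)).astype(np.uint8)
    m=cv2.morphologyEx(m,cv2.MORPH_OPEN,np.ones((3,3)))
    k,l,st,ce=cv2.connectedComponentsWithStats(m)
    for i in range(1,k):
        if st[i,4]<60: continue
        P=W[l==i]; zt=np.percentile(P[:,2],[5,50,95]); 
        T=P[P[:,2]>zt[2]-.012]
        z0=np.median(T[:,2]); Q=onplane(c,c["T"],z0)[(l==i)&(W[...,2]>zt[2]-.012)]
        print(n,ce[i],st[i,4],"z",zt,"depthrect",*rect(T),"planerect",*rect(Q))
E
```

```text
top [258.5917 179.5917] 120 z [0.0813 0.0868 0.0914] depthrect [588.1657  98.9277] [27.699  27.2022] 1.0026296377182007 planerect [587.6519  98.8133] [27.2994 27.088 ] 0.5397428274154663
top [169.7019 222.9313] 4569 z [0.087  0.0905 0.0938] depthrect [479.4832 314.6869] [169.9534 160.2172] 31.069448471069336 planerect [479.5597 314.3265] [169.6713 159.7902] 31.12212371826172
top [427.2231 221.2696] 968 z [0.0376 0.0417 0.0462] depthrect [ 490.7044 -331.9829] [ 60.0685 111.8048] 15.083335876464844 planerect [ 490.4109 -330.616 ] [ 59.8773 110.4517] 15.105794906616211
top [289.2432 225.0422] 995 z [0.0559 0.0598 0.0637] depthrect [477.5817  21.5374] [ 59.6274 109.8495] 14.41524600982666 planerect [477.5194  21.7162] [ 59.5511 109.4079] 14.422240257263184
scene [352.1533 176.0871] 287 z [0.0291 0.0394 0.0428] depthrect [ 484.5934 -330.5305] [ 59.3721 115.0669] 15.427376747131348 planerect [ 484.044  -327.1687] [ 59.8687 123.9517] 15.705286026000977
scene [303.1166 221.6442] 489 z [0.0453 0.0577 0.0612] depthrect [471.7717  23.294 ] [ 60.6299 111.4174] 14.681713104248047 planerect [470.8004  26.7947] [ 62.1749 122.1771] 13.758910179138184
scene [257.1    214.5286] 70 z [0.0762 0.0837 0.0886] depthrect [581.3126 102.7704] [26.4702 29.125 ] 35.866214752197266 planerect [580.0615 104.3445] [26.3053 36.6773] 36.19010925292969
scene [240.329  268.3891] 2976 z [0.0867 0.0889 0.0911] depthrect [475.8463 314.0863] [170.185  162.9766] 30.693063735961914 planerect [475.3703 314.2612] [169.5056 159.4051] 30.873184204101562
```

The scene view shows the scale in the lower left with its console facing the board (display at about 235,303). The deep box is at (303,222), the shallow box at (352,176), and the jars and shaker are behind them. The top view shows the platform at (170,223), the deep box at (289,225) and the shallow box at (427,221). The measured sizes match the given ones. Next I square the tool to the boxes and hover over the shallow box.

```bash
python3 -m handwheel '[[0,0,0,0,-0.117],[0,0,0,0,-0.117],[0,0,0,0,-0.117],[0,0,0,0,-0.117],[0,0,0,0,-0.117],[0,0,0,0,-0.117],[0,0,0,0,-0.117],[0,0,0,0,-0.117],[0,0,0,0,-0.117],[0,0,0,0,-0.117],[0,0,0,0,-0.117],[0,0,0,0,-0.117]]' && python3 -m handwheel '[[0,22,32,0,0],[0,22,32,0,0],[0,22,32,0,0],[0,22,32,0,0],[0,22,32,0,0],[0,22,32,0,0],[0,22,32,0,0],[0,22,32,0,0],[0,22,32,0,0],[0,0,0,0,0],[0,0,0,0,0],[0,0,0,0,0],[0,0,0,0,0]]'
cat >> h.py <<'E'
def toolT(s=None):
    s=s or observe(); T=np.eye(4); T[:3,:3]=s["orientation"]; T[:3,3]=s["eef_pos"]; return T
def look(name,zlo,zhi,minpix=400):
    """wrist frame; rects (mm, deg) of pale blobs lying between zlo and zhi"""
    Tt=toolT(); im,d=grab_frame("wrist"); c=calibration("wrist"); T=Tt@c["T_tool_cam"]; W=world(d,c,T)
    cv2.imwrite(f"pics/{name}.png",im[:,:,::-1]); np.savez(f"pics/{name}.npz",im=im,d=d,T=T,Tt=Tt)
    hsv=cv2.cvtColor(im,cv2.COLOR_RGB2HSV)
    m=((hsv[...,1]<45)&(hsv[...,2]>130)&(d>0)&(W[...,2]>zlo)&(W[...,2]<zhi)).astype(np.uint8)
    m=cv2.morphologyEx(m,cv2.MORPH_OPEN,np.ones((3,3)))
    k,l,st,ce=cv2.connectedComponentsWithStats(m)
    for i in range(1,k):
        if st[i,4]<minpix: continue
        P=W[l==i]; z0=np.median(P[:,2]); Q=onplane(c,T,z0)[l==i]
        print(ce[i],st[i,4],"z",z0,"depth",*rect(P),"plane",*rect(Q))
    print("tcp",Tt[:3,3],"x ang",np.degrees(np.arctan2(Tt[1,0],Tt[0,0])),"y ang",np.degrees(np.arctan2(Tt[1,1],Tt[0,1])))
    return im,d,W
E
python3 - <<'E'
from h import *
look("w1",.03,.06)
E
```

```text
time_s: 1.1
eef_pos: [0.2612, -0.5949, 0.2329]
orientation: [[-0.25, 0.968, -0.0], [0.968, 0.25, 0.001], [0.001, -0.0, -1.0]]
contact_force: [0.3, 1.1, 0.8]
gripper_width: 0.087
grasp_force: 0.0
time_s: 2.18
eef_pos: [0.491, -0.3343, 0.2331]
orientation: [[-0.242, 0.97, -0.001], [0.97, 0.242, -0.0], [-0.0, -0.001, -1.0]]
contact_force: [-0.8, -0.2, -0.4]
gripper_width: 0.087
grasp_force: 0.0
[278.854 185.861] 4720 z 0.04300925652610943 depth [ 489.4196 -332.167 ] [ 59.5568 109.8487] 15.066410064697266 plane [ 489.0659 -331.4861] [ 59.7502 108.7804] 15.22709846496582
tcp [ 0.491  -0.3343  0.2331] x ang 104.01285062832284 y ang 14.012842052428503
```

View pics/w1.png

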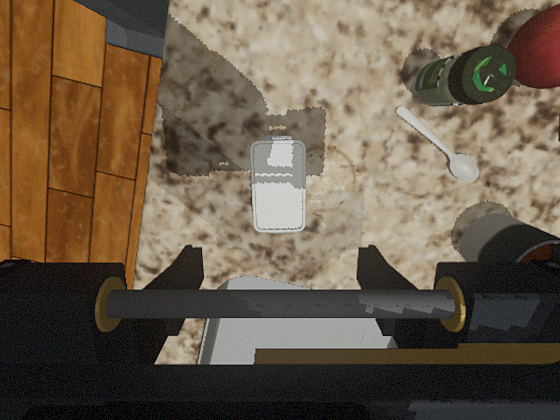

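The wrist view shows the shallow box at (279,186). Its position agrees with the top camera to about 1 mm. Next I go over the deep box.

```bash
python3 -m handwheel '[[0,34.9,7.3,0,0],[0,34.9,7.3,0,0],[0,34.9,7.3,0,0],[0,34.9,7.3,0,0],[0,34.9,7.3,0,0],[0,34.9,7.3,0,0],[0,34.9,7.3,0,0],[0,34.9,7.3,0,0],[0,34.9,7.3,0,0],[0,34.9,7.3,0,0],[0,0,0,0,0],[0,0,0,0,0],[0,0,0,0,0],[0,0,0,0,0]]'
python3 - <<'E'
from h import *
look("w2",.045,.13)
E
```

```text
time_s: 3.4
eef_pos: [0.4777, 0.0213, 0.2334]
orientation: [[-0.241, 0.97, -0.0], [0.97, 0.241, -0.0], [-0.0, -0.0, -1.0]]
contact_force: [0.2, 0.3, 0.3]
gripper_width: 0.0867
grasp_force: 0.0
[412.6025 147.0994] 815 z 0.0884566916260966 depth [588.1865 100.7326] [31.4357 30.2401] 68.97179412841797 plane [585.6313 100.4163] [30.0508 28.4525] 62.94734573364258
[277.4327 189.8035] 5419 z 0.06099892566510767 depth [475.6814  21.6332] [ 59.7943 109.6794] 14.430705070495605 plane [475.5046  22.5125] [ 59.9523 108.4285] 14.486111640930176
tcp [0.4777 0.0213 0.2334] x ang 103.95305822115166 y ang 13.953050337481981
```

```bash
python3 -m handwheel '[[0,0.4,-1,38,-0.008],[0,0,0,38,0],[0,0,0,38,0],[0,0,0,38,0],[0,0,0,30,0],[0,0,0,15,0],[0,0,0,6.4,0],[0,0,0,0,0],[0,0,0,0,0],[255,0,0,0,0],[255,0,0,0,0],[255,0,0,0,0],[255,0,0,0,0],[255,0,0,0,0],[255,0,0,0,0],[255,0,0,0,0],[255,0,0,0,0],[255,0,0,0,0]]'; python3 -m handwheel '[[255,0,0,-5,0],[255,0,0,-20,0],[255,0,0,-35,0],[255,0,0,-35,0],[255,0,0,-35,0],[255,0,0,-20,0],[255,0,0,0,0],[255,0,0,0,0],[255,0,0,0,0]]'
python3 - <<'E'
from h import *
look("w3",.1,.35)
z=np.load("pics/w3.npz"); print(observe()["contact_force"])
E
```

```text
time_s: 4.95
eef_pos: [0.4763, 0.0234, 0.0305]
orientation: [[-0.252, 0.968, -0.001], [0.968, 0.252, -0.001], [-0.001, -0.001, -1.0]]
contact_force: [-3.0, -2.0, 5.9]
gripper_width: 0.0596
grasp_force: 30.0
time_s: 5.7
eef_pos: [0.4755, 0.0235, 0.1787]
orientation: [[-0.252, 0.968, -0.002], [0.968, 0.252, -0.0], [0.0, -0.002, -1.0]]
contact_force: [-0.6, 0.4, -3.0]
gripper_width: 0.0604
grasp_force: 30.0
[286.5426 231.4792] 9227 z 0.20939897771543453 depth [468.8438  51.6565] [59.8812 42.3706] 14.043440818786621 plane [469.0748  51.2163] [60.3871 41.6144] 14.709637641906738
tcp [0.4755 0.0235 0.1787] x ang 104.61292135670082 y ang 14.612979449720791
[ 0.0239 -0.0897 -1.8371]
```

View pics/w3.png

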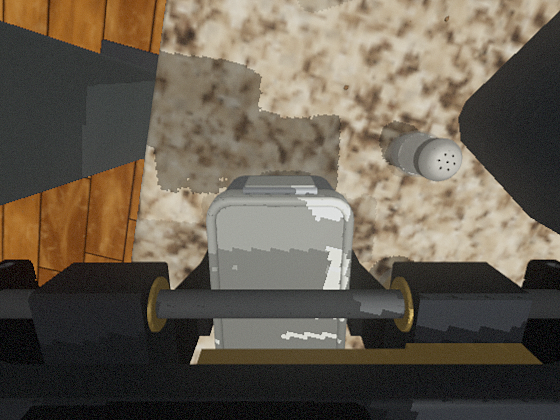

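```bash
python3 -m handwheel '[[255,0,0,0,-0.096],[255,0,0,0,-0.096],[255,0,0,0,-0.096],[255,12.5,7.7,0,0],[255,24.9,15.35,0,0],[255,24.9,15.35,0,0],[255,24.9,15.35,0,0],[255,24.9,15.35,0,0],[255,24.9,15.35,0,0],[255,24.9,15.35,0,0],[255,24.9,15.35,0,0],[255,24.9,15.35,0,0],[255,24.9,15.35,0,0],[255,12.4,7.65,0,0],[255,0,0,0,0],[255,0,0,0,0],[255,0,0,0,0]]'
python3 - <<'E'
from h import *
im,d,W=look("w4",.08,.1)
im,d=grab_frame("top"); c=calibration("top"); W=world(d,c,c["T"]); cv2.imwrite("pics/top2.png",im[:,:,::-1])
hsv=cv2.cvtColor(im,cv2.COLOR_RGB2HSV)
E
```

```text
time_s: 7.17
eef_pos: [0.4789, 0.3148, 0.1785]
orientation: [[-0.516, 0.856, -0.002], [0.856, 0.516, -0.002], [-0.0, -0.003, -1.0]]
contact_force: [-0.8, -0.9, -2.0]
gripper_width: 0.0603
grasp_force: 30.0
[341.8504 123.7689] 1631 z 0.09183104301410538 depth [482.802  401.5974] [79.9678 24.9075] 18.477275848388672 plane [482.52   401.4996] [79.3679 24.9173] 18.505550384521484
[368.7313 246.7899] 1228 z 0.09187726679948392 depth [553.5454 330.8239] [25.4253 58.4143] 31.441102981567383 plane [553.2734 330.7162] [24.5718 57.8938] 31.207185745239258
[188.8106 248.8335] 1267 z 0.0918925182340467 depth [432.8844 251.7101] [26.8355 53.2729] 30.586437225341797 plane [432.745 251.975] [26.1103 52.3935] 30.709226608276367
tcp [0.4789 0.3148 0.1785] x ang 121.08777832864426 y ang 31.08772423553731
```

View pics/w4.png

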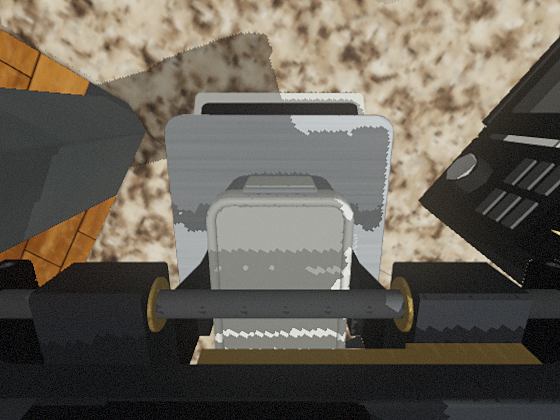

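```bash
python3 - <<'E'
from h import *
z=np.load("pics/w4.npz"); c=calibration("wrist"); W=world(z["d"],c,z["T"])
f=np.array([-.5165,.8563]); y=np.array([.8563,.5165])
fu=W[...,:2]@f*1000; yu=W[...,:2]@y*1000
m=(W[...,2]>.085)&(W[...,2]<.097)&(fu>40)&(abs(yu-572)<95)&(z["d"]>0)
for lo in range(500,645,20):
    q=fu[m&(yu>lo)&(yu<lo+20)]; print(lo, np.percentile(q,[99,99.9]) if len(q) else None)
# lid front edge, held box
m=(W[...,2]>.2)&(W[...,2]<.22)&(z["d"]>0)&(fu>0)
print("lid z",np.median(W[...,2][m]),"front",np.percentile(fu[m],[98,99.8]),"y",np.percentile(yu[m],[1,99]), "tcp f,y", z["Tt"][:2,3]@f*1000,z["Tt"][:2,3]@y*1000)
E
```

```text
500 [102.2206 102.2366]
520 [102.2465 102.2593]
540 [102.269  102.2824]
560 [102.2897 102.3004]
580 [102.3127 102.3216]
600 [102.3298 102.3455]
620 [102.3458 102.3585]
640 [100.991  102.3554]
lid z 0.20899848094965723 front [74.4333 75.5064] y [536.2059 610.897 ] tcp f,y 22.17258495290894 572.6868939296905
```

```bash
python3 -m handwheel '[[255,1.6,0,10,0],[255,0,0,20,0],[255,0,0,12,0],[255,0,0,7,0],[255,0,0,3,0],[255,0,0,1,0],[255,0,0,0,0],[255,0,0,0,0]]'; for i in 1; do python3 -m handwheel '[[255,0,0,1,0],[255,0,0,1,0],[255,0,0,0,0],[255,0,0,0,0]]'; done;  python3 -m handwheel '[[255,0,0,1,0],[255,0,0,0,0],[255,0,0,0,0]]'
```

```text
time_s: 7.93
eef_pos: [0.4789, 0.3179, 0.1278]
orientation: [[-0.517, 0.856, 0.001], [0.856, 0.517, 0.001], [-0.0, 0.001, -1.0]]
contact_force: [0.3, 0.5, -2.4]
gripper_width: 0.06
grasp_force: 30.0
time_s: 8.27
eef_pos: [0.4785, 0.3175, 0.1252]
orientation: [[-0.517, 0.856, 0.0], [0.856, 0.517, -0.0], [-0.0, 0.0, -1.0]]
contact_force: [-0.1, -0.4, -2.4]
gripper_width: 0.0602
grasp_force: 30.0
time_s: 8.52
eef_pos: [0.4785, 0.3174, 0.124]
orientation: [[-0.517, 0.856, -0.0], [0.856, 0.517, -0.0], [-0.0, -0.0, -1.0]]
contact_force: [-0.3, 0.0, -2.3]
gripper_width: 0.06
grasp_force: 30.0
```

```bash
python3 -m handwheel '[[255,0,0,1,0],[255,0,0,1,0],[255,0,0,0,0],[255,0,0,0,0]]'; python3 -m handwheel '[[255,0,0,1,0],[255,0,0,0,0],[255,0,0,0,0]]'
```

```text
time_s: 8.85
eef_pos: [0.4784, 0.3174, 0.122]
orientation: [[-0.517, 0.856, -0.0], [0.856, 0.517, -0.0], [-0.0, -0.0, -1.0]]
contact_force: [1.1, 0.2, -2.5]
gripper_width: 0.06
grasp_force: 30.0
time_s: 9.1
eef_pos: [0.4785, 0.3174, 0.121]
orientation: [[-0.517, 0.856, -0.0], [0.856, 0.517, -0.0], [-0.0, -0.0, -1.0]]
contact_force: [1.0, 0.5, -2.6]
gripper_width: 0.06
grasp_force: 30.0
```

```bash
python3 -m handwheel '[[255,0,0,0.5,0],[255,0,0,0,0],[255,0,0,0,0]]'; python3 -m handwheel '[[255,0,0,0.4,0],[255,0,0,0,0],[255,0,0,0,0]]'
```

```text
time_s: 9.35
eef_pos: [0.4785, 0.3175, 0.1206]
orientation: [[-0.517, 0.856, 0.0], [0.856, 0.517, -0.0], [-0.0, -0.0, -1.0]]
contact_force: [0.5, -0.1, -2.8]
gripper_width: 0.06
grasp_force: 30.0
time_s: 9.6
eef_pos: [0.4785, 0.3175, 0.1205]
orientation: [[-0.517, 0.856, 0.0], [0.856, 0.517, -0.0], [-0.0, -0.0, -1.0]]
contact_force: [-1.4, -0.8, 2.8]
gripper_width: 0.0593
grasp_force: 30.0
```

```bash
python3 -m handwheel '[[0,0,0,0,0],[0,0,0,0,0],[0,0,0,0,0],[0,0,0,0,0],[0,0,0,0,0],[0,0,0,0,0],[0,0,0,-3,0],[0,0,0,-12,0],[0,0,0,-30,0],[0,0,0,-40,0],[0,0,0,-40,0],[0,0,0,-15,0],[0,0,0,0,0],[0,0,0,0,0],[0,0,0,0,0]]'
python3 - <<'E'
from h import *
look("w5",.135,.17)
z=np.load("pics/w5.npz"); c=calibration("wrist"); W=world(z["d"],c,z["T"])
f=np.array([-.5165,.8563]); y=np.array([.8563,.5165])
fu=W[...,:2]@f*1000; yu=W[...,:2]@y*1000
m=(W[...,2]>.085)&(W[...,2]<.097)&(z["d"]>0)&(abs(yu-572)<95)
for lo in (500,560,620):
    print("front",lo,np.percentile(fu[m&(abs(yu-lo)<10)],99.5))
m2=m&(fu>10)&(fu<90); print("sides",[ (np.percentile(yu[m&(abs(fu-g)<5)],[.5,99.5])) for g in (30,60,85)])
E
```

```text
time_s: 10.85
eef_pos: [0.4782, 0.3171, 0.2597]
orientation: [[-0.517, 0.856, -0.001], [0.856, 0.517, -0.001], [-0.0, -0.001, -1.0]]
contact_force: [-0.4, 0.3, -0.7]
gripper_width: 0.087
grasp_force: 0.0
[280.2189 209.3788] 7774 z 0.1510322583450936 depth [481.067  314.6552] [ 59.9469 106.897 ] 30.879804611206055 plane [480.6487 315.3099] [ 60.1712 104.5118] 31.109718322753906
tcp [0.4782 0.3171 0.2597] x ang 121.10753346020974 y ang 31.10750752886747
front 500 101.34561904357027
front 560 102.33924453093434
front 620 101.4946195445644
sides [array([488.0249, 656.387 ]), array([487.7859, 656.2479]), array([488.4976, 655.7699])]
```

View pics/w5.png

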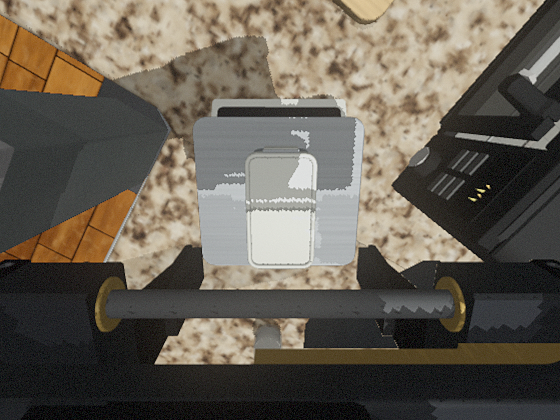

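The deep box stands upright, square and in the middle of the platform, at (280,209) in the wrist view. The moves cannot tilt the tool, so I plan to press the key with the lower end edge of the shallow box, which fits under the platform overhang. First I go and fetch that box.

```bash
python3 -m handwheel '[[0,0,0,0,0.093],[0,0,0,0,0.093],[0,0,0,0,0.093]]' && python3 -m handwheel '[[0,-35.6,-8.8,0,0],[0,-35.6,-8.8,0,0],[0,-35.6,-8.8,0,0],[0,-35.6,-8.8,0,0],[0,-35.6,-8.8,0,0],[0,-35.6,-8.8,0,0],[0,-35.6,-8.8,0,0],[0,-35.6,-8.8,0,0],[0,-35.6,-8.8,0,0],[0,-35.6,-8.8,0,0],[0,-35.6,-8.8,0,0],[0,-35.6,-8.8,0,0],[0,-35.6,-8.8,0,0],[0,-35.6,-8.8,0,0],[0,-35.6,-8.8,0,0],[0,-35.6,-8.8,0,0],[0,-35.6,-8.8,0,0],[0,-35.6,-8.8,0,0]]' && python3 -m handwheel '[[0,0,0,30,0],[0,0,0,30,0],[0,0,0,0,0],[0,0,0,0,0],[0,0,0,0,0]]'
python3 - <<'E'
from h import *
look("w6",.03,.06)
E
```

```text
time_s: 11.15
eef_pos: [0.4778, 0.3169, 0.2586]
orientation: [[-0.257, 0.966, -0.003], [0.967, 0.257, -0.001], [-0.0, -0.003, -1.0]]
contact_force: [0.5, -0.8, -0.2]
gripper_width: 0.087
grasp_force: 0.0
time_s: 12.65
eef_pos: [0.4918, -0.3439, 0.2584]
orientation: [[-0.261, 0.965, -0.003], [0.965, 0.261, 0.002], [0.002, -0.002, -1.0]]
contact_force: [1.0, -0.3, -0.3]
gripper_width: 0.0869
grasp_force: 0.0
time_s: 13.07
eef_pos: [0.4933, -0.342, 0.201]
orientation: [[-0.262, 0.965, 0.0], [0.965, 0.262, 0.0], [-0.0, 0.0, -1.0]]
contact_force: [-0.9, -0.1, 0.1]
gripper_width: 0.087
grasp_force: 0.0
[277.9703 185.7469] 5563 z 0.04298811210368347 depth [ 489.9417 -334.4795] [ 59.4738 105.9163] 15.107778549194336 plane [ 489.6986 -333.7446] [ 59.7656 103.8832] 15.150545120239258
tcp [ 0.4933 -0.342   0.201 ] x ang 105.18089117216512 y ang 15.180892034144607
```

```bash
python3 -m handwheel '[[0,-1.5,-0.8,38,0],[0,0,0,38,0],[0,0,0,38,0],[0,0,0,38,0],[0,0,0,17,0],[0,0,0,7,0],[0,0,0,3,0],[0,0,0,0,0],[0,0,0,0,0],[255,0,0,0,0],[255,0,0,0,0],[255,0,0,0,0],[255,0,0,0,0],[255,0,0,0,0],[255,0,0,0,0],[255,0,0,0,0],[255,0,0,0,0],[255,0,0,0,0]]'; python3 -m handwheel '[[255,0,0,-3,0],[255,0,0,-10,0],[255,0,0,-30,0],[255,0,0,-35,0],[255,0,0,-35,0],[255,0,0,-35,0],[255,0,0,-15,0],[255,0,0,0,0],[255,0,0,0,0],[255,0,0,0,0]]'
cat >> h.py <<'E'
def heldlid(name):
    "tool-frame extents of held box as seen by wrist, mm"
    im,d=grab_frame("wrist"); c=calibration("wrist"); P=world(d,c,c["T_tool_cam"])*1000
    cv2.imwrite(f"pics/{name}.png",im[:,:,::-1])
    for yy in (-20,-10,0,10,20):
        m=(d>0)&(abs(P[...,1]-yy)<4)&(P[...,2]<5)&(P[...,2]>-60)&(P[...,0]>0)&(P[...,0]<80)
        q=P[m]; lid=q[q[:,2]<np.percentile(q[:,2],10)+4]
        print(yy,"z",np.percentile(q[:,2],[2,50]),"lid front x",lid[:,0].max(),"all front x",q[:,0].max())
E
python3 - <<'E'
from h import *
heldlid("w7")
E
```

```text
time_s: 14.62
eef_pos: [0.4924, -0.3442, 0.0215]
orientation: [[-0.261, 0.965, -0.0], [0.965, 0.261, -0.0], [-0.0, -0.0, -1.0]]
contact_force: [-1.0, 0.1, 3.5]
gripper_width: 0.0599
grasp_force: 30.0
time_s: 15.45
eef_pos: [0.4913, -0.3434, 0.1824]
orientation: [[-0.261, 0.965, -0.003], [0.965, 0.261, 0.002], [0.002, -0.002, -1.0]]
contact_force: [0.8, -0.4, -2.3]
gripper_width: 0.0597
grasp_force: 30.0
-20 z [-24.4532 -21.3601] lid front x 64.17841997587288 all front x 64.25769287719812
-10 z [-24.4693 -21.3064] lid front x 67.6802232039685 all front x 67.77452059631037
0 z [-24.4366 -21.3062] lid front x 67.67131658844234 all front x 67.78196929492073
10 z [-24.4402 -21.2973] lid front x 67.69107942481166 all front x 67.82873703056873
20 z [-24.3661 -21.3775] lid front x 64.26317106587861 all front x 64.34213774443458
```

View pics/w7.png

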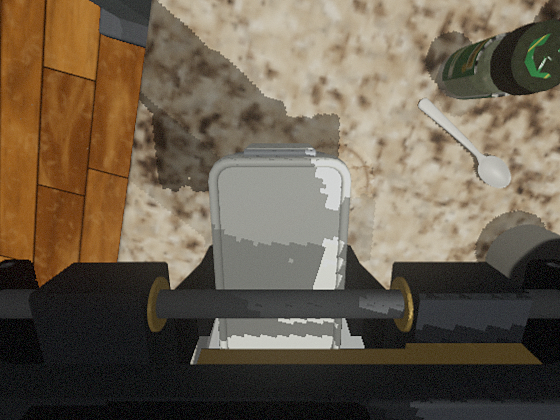

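```bash
python3 -m handwheel '[[255,15,3.4,0,0],[255,30.5,7,0,0],[255,30.5,7,0,0],[255,30.5,7,0,0],[255,30.5,7,0,0],[255,30.5,7,0,0],[255,30.5,7,0,0],[255,30.5,7,0,0],[255,30.5,7,0,0],[255,30.5,7,0,0],[255,30.5,7,0,0],[255,15,3.2,0,0],[255,0,0,0,-0.093],[255,0,0,0,-0.093],[255,0,0,0,-0.093],[255,0,0,0,0],[255,0,0,0,0]]'; python3 -m handwheel '[[255,17,4.5,0,0],[255,31.5,8.2,0,0],[255,31.5,8.2,0,0],[255,31.5,8.2,0,0],[255,31.5,8.2,0,0],[255,31.5,8.2,0,0],[255,31.5,8.2,0,0],[255,31.5,8.2,0,0],[255,31.5,8.2,0,0],[255,31.5,8.2,0,0],[255,31.5,8.2,0,0],[255,31.5,8.2,0,0],[255,31.5,8.2,0,0],[255,31.5,8.2,0,0],[255,17,4.5,0,0],[255,0,0,0,0],[255,0,0,0,0],[255,0,0,0,0]]'
cat >> h.py <<'E'
F=np.array([-.5165,.8563]); Y=np.array([.8563,.5165])
def fy():
    s=observe(); p=s["eef_pos"]*1000; R=s["orientation"]
    print("f %.1f y %.1f z %.1f xang %.2f"%(p[:2]@F,p[:2]@Y,p[2],np.degrees(np.arctan2(R[1,0],R[0,0]))), "force f,y,z",s["contact_force"][:2]@F,s["contact_force"][:2]@Y,s["contact_force"][2])
E
python3 - <<'E'
from h import *
fy(); heldlid("w8")
z=np.load("pics/w5.npz"); c=calibration("wrist"); P=world(z["d"],c,c["T_tool_cam"])*1000; W=world(z["d"],c,z["T"])
for yy in (-20,-10,0,10,20):
    m=(z["d"]>0)&(abs(P[...,1]-yy)<4)&(W[...,2]>.13)&(W[...,2]<.16)&(P[...,0]>0); q=P[m]; print(yy,q[:,0].max(),np.percentile(q[:,2],[2,50]))
im,d=grab_frame("scene"); cv2.imwrite("pics/scene2.png",cv2.resize(im[150:390,150:400,::-1],None,fx=2.4,fy=2.4))
E
```

```text
time_s: 16.92
eef_pos: [0.4779, 0.0, 0.1832]
orientation: [[-0.515, 0.857, -0.002], [0.857, 0.515, 0.0], [0.001, -0.002, -1.0]]
contact_force: [0.1, 0.5, -2.2]
gripper_width: 0.0598
grasp_force: 30.0
time_s: 18.42
eef_pos: [0.3489, 0.4376, 0.1835]
orientation: [[-0.515, 0.857, -0.001], [0.857, 0.515, -0.002], [-0.001, -0.001, -1.0]]
contact_force: [0.5, 0.1, -2.4]
gripper_width: 0.06
grasp_force: 30.0
f 194.5 y 524.8 z 183.5 xang 121.01 force f,y,z -0.15391207194266876 0.5175933860476996 -2.379268248844516
-20 z [-24.3821 -21.3746] lid front x 64.00519070109797 all front x 64.00519070109797
-10 z [-24.2342 -21.2913] lid front x 67.08287655993647 all front x 67.47873988022114
0 z [-24.424  -21.3094] lid front x 67.05119568573879 all front x 67.48131676825871
10 z [-24.3905 -21.3028] lid front x 67.07393512896864 all front x 67.49542922208117
20 z [-24.2806 -21.3462] lid front x 63.98022351595636 all front x 64.05637652497059
-20 50.11494227562176 [105.8938 108.7888]
-10 53.57282034716822 [105.5861 108.8621]
0 53.667266525151774 [105.5251 108.7771]
10 53.617511125444175 [105.7295 108.9069]
20 50.22118897323774 [105.5098 108.7693]
```

View pics/scene2.png

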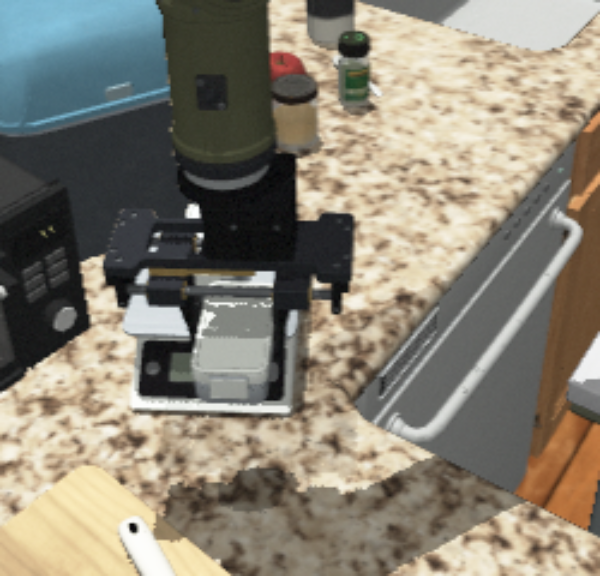

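The crop shows the held shallow box hanging level in front of the scale, with its end towards the console. The round unit key at (152,368) is well clear on the left. Next I lower the box and slide it in under the platform edge.

```bash
python3 -m handwheel '[[255,0,-0.4,20,0],[255,0,0,35,0],[255,0,0,35,0],[255,0,0,25,0],[255,0,0,11,0],[255,0,0,4.5,0],[255,0,0,0,0],[255,0,0,0,0],[255,-10,0,0,0],[255,-18,0,0,0],[255,-14,0,0,0],[255,-8,0,0,0],[255,-4,0,0,0],[255,0,0,0,0],[255,0,0,0,0],[255,0,0,0,0]]'
python3 - <<'E'
from h import *
fy()
E
```

```text
time_s: 19.85
eef_pos: [0.3758, 0.3932, 0.0541]
orientation: [[-0.518, 0.856, 0.0], [0.856, 0.518, 0.001], [0.001, 0.001, -1.0]]
contact_force: [-0.5, -0.1, -2.8]
gripper_width: 0.0597
grasp_force: 30.0
f 142.6 y 524.9 z 54.1 xang 121.17 force f,y,z 0.16020413493404798 -0.4303622485428963 -2.817756123745539
```

```bash
python3 -m handwheel '[[255,-3,0,0,0],[255,-2.5,0,0,0],[255,-0.57,0,0.82,0],[255,-0.57,0,0.82,0],[255,-0.57,0,0.82,0],[255,0,0,0,0],[255,0,0,0,0],[255,0,0,0,0]]'; python3 -m handwheel '[[255,-0.57,0,0.82,0],[255,0,0,0,0],[255,0,0,0,0]]'
python3 - <<'E'
from h import *
fy()
E
```

```text
time_s: 20.52
eef_pos: [0.3799, 0.3862, 0.0512]
orientation: [[-0.517, 0.856, -0.0], [0.856, 0.517, -0.0], [0.0, -0.0, -1.0]]
contact_force: [-0.4, -0.6, -1.3]
gripper_width: 0.0596
grasp_force: 30.0
time_s: 20.77
eef_pos: [0.3803, 0.3856, 0.0503]
orientation: [[-0.517, 0.856, -0.0], [0.856, 0.517, -0.0], [-0.0, -0.0, -1.0]]
contact_force: [0.3, 0.3, -2.3]
gripper_width: 0.0602
grasp_force: 30.0
f 133.7 y 524.8 z 50.3 xang 121.11 force f,y,z 0.09160458814230804 0.4366990760579239 -2.332142019040368
```

```bash
python3 -m handwheel '[[255,-0.3,0,0.41,0],[255,-0.3,0,0.41,0],[255,0,0,0,0],[255,0,0,0,0]]'; python3 -c 'from h import *; fy()';  python3 -m handwheel '[[255,-0.3,0,0.41,0],[255,0,0,0,0],[255,0,0,0,0]]' >/dev/null; python3 -c 'from h import *; fy()'
```

```text
time_s: 21.1
eef_pos: [0.3807, 0.385, 0.0496]
orientation: [[-0.517, 0.856, -0.0], [0.856, 0.517, -0.0], [-0.0, -0.0, -1.0]]
contact_force: [-0.4, 0.8, -2.0]
gripper_width: 0.0602
grasp_force: 30.0
f 133.1 y 524.8 z 49.6 xang 121.11 force f,y,z 0.8862742363382886 0.02290874464828563 -2.014800846638249
f 132.8 y 524.8 z 49.1 xang 121.11 force f,y,z -0.17070438971412227 0.23364659208764432 -2.4395617466693014
```

```bash
python3 -m handwheel '[[255,-0.3,0,0.41,0],[255,0,0,0,0],[255,0,0,0,0]]' >/dev/null; python3 -c 'from h import *; fy()';  python3 -m handwheel '[[255,-0.3,0,0.41,0],[255,0,0,0,0],[255,0,0,0,0]]' >/dev/null; python3 -c 'from h import *; fy()'
```

```text
f 132.7 y 524.9 z 48.8 xang 121.11 force f,y,z 0.7239312884815129 0.09291125713315768 -2.145308967017673
f 132.7 y 524.9 z 48.6 xang 121.12 force f,y,z 1.9597172083386512 -1.2286834785459284 1.1349914341389076
```

```bash
python3 -m handwheel '[[255,-0.3,0,0.41,0],[255,0,0,0,0],[255,0,0,0,0]]' >/dev/null; python3 -c 'from h import *; fy()';  python3 -m handwheel '[[255,-0.3,0,0.41,0],[255,0,0,0,0],[255,0,0,0,0]]' >/dev/null; python3 -c 'from h import *; fy()'
```

```text
f 132.3 y 524.9 z 48.1 xang 121.12 force f,y,z 1.0054492748385724 -0.1563972299521338 1.1804083941242292
f 132.0 y 525.0 z 47.7 xang 121.12 force f,y,z 2.5173646542387527 -0.5191383219953744 1.7221351014527433
```

```bash
python3 -m handwheel '[[255,-0.3,0,0.41,0],[255,0,0,0,0],[255,0,0,0,0]]' >/dev/null; python3 -c 'from h import *; fy()';  python3 -m handwheel '[[255,-0.2,0,0.3,0],[255,0,0,0,0],[255,0,0,0,0]]' >/dev/null; python3 -c 'from h import *; fy()'
```

```text
f 131.7 y 525.0 z 47.3 xang 121.13 force f,y,z 2.9222271592964084 -1.248431810911336 3.324765971821362
f 131.7 y 525.0 z 47.2 xang 121.13 force f,y,z 3.452540337630999 -2.2344978666936646 5.273542772528546
```

```bash
python3 -m handwheel '[[255,-0.2,0,0.3,0],[255,0,0,0,0],[255,0,0,0,0]]' >/dev/null; python3 - <<'E'
from h import *
fy()
im,d=grab_frame("scene"); cv2.imwrite("pics/scene3.png",cv2.resize(im[230:340,180:300,::-1],None,fx=5,fy=5,interpolation=cv2.INTER_CUBIC))
E
python3 -m handwheel '[[255,0.57,0,-0.82,0],[255,0.57,0,-0.82,0],[255,0.57,0,-0.82,0],[255,0.57,0,-0.82,0],[255,1.2,0,-1.6,0],[255,3,0,0,0],[255,0,0,0,0],[255,0,0,0,0],[255,0,0,0,0]]'; python3 - <<'E'
from h import *
fy(); heldlid("w9")
E
```

```text
f 131.7 y 525.0 z 47.1 xang 121.13 force f,y,z 4.7940172437665955 -1.3878115432973037 6.900155567742207
time_s: 23.9
eef_pos: [0.3785, 0.3885, 0.0512]
orientation: [[-0.517, 0.856, -0.0], [0.856, 0.517, -0.001], [-0.0, -0.0, -1.0]]
contact_force: [0.0, 0.2, -1.7]
gripper_width: 0.0599
grasp_force: 30.0
f 137.2 y 524.7 z 51.2 xang 121.11 force f,y,z 0.1550112198873946 0.10109634835130642 -1.73926366983448
-20 z [-24.5179 -21.3699] lid front x 63.94038289312684 all front x 63.94038289312684
-10 z [-24.4095 -21.3103] lid front x 67.44652799522481 all front x 67.49923743900341
0 z [-24.3329 -21.3171] lid front x 67.131328483722 all front x 67.45862627546705
10 z [-24.2747 -21.3311] lid front x 67.18243857731497 all front x 67.48053260159678
20 z [-24.3389 -21.3875] lid front x 64.02382889476193 all front x 64.0851381005689
```

View pics/scene3.png

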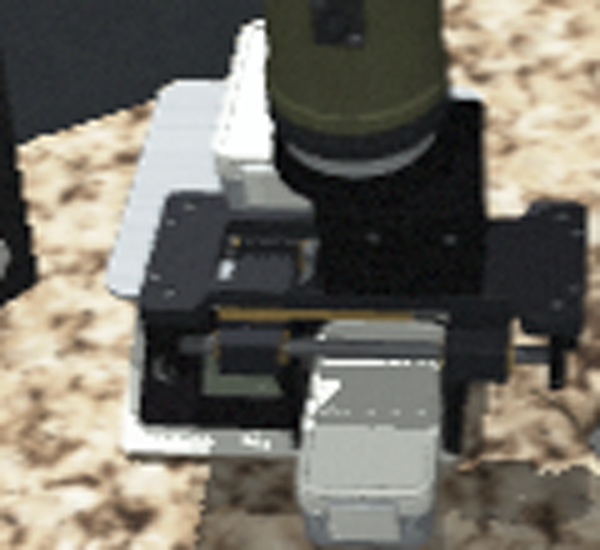

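The crop shows the held box's end pressing on the right part of the console. Contact began near 3–4 N, the key gave about 1.3 mm, then it bottomed out at about 10 N. The key is released, and the box did not shift in the grip. Next I back out, lift and move over the deep box.

```bash
python3 -m handwheel '[[255,8,0,0,0],[255,16,0,0,0],[255,12,0,0,0],[255,4,0,0,0],[255,0,0,0,0],[255,0,0,-15,0],[255,0,0,-30,0],[255,0,0,-35,0],[255,0,0,-35,0],[255,0,0,-20,0],[255,0,0,-5,0],[255,0,0,0,0],[255,0,0,0,0]]'; python3 -m handwheel '[[255,-10,3,0,0],[255,-25,7.3,0,0],[255,-30,8.8,0,0],[255,-30,8.8,0,0],[255,-30,8.8,0,0],[255,-25,7.3,0,0],[255,-12,4,0,0],[255,-4,1,0,0],[255,0,0,0,0],[255,0,0,0,0],[255,0,0,0,0]]'
python3 - <<'E'
from h import *
fy(); heldlid("w10")
E
```

```text
time_s: 25.03
eef_pos: [0.358, 0.4218, 0.1906]
orientation: [[-0.516, 0.857, -0.0], [0.857, 0.516, -0.002], [-0.001, -0.001, -1.0]]
contact_force: [-0.8, -0.6, -2.7]
gripper_width: 0.0596
grasp_force: 30.0
time_s: 25.95
eef_pos: [0.4835, 0.3082, 0.1914]
orientation: [[-0.52, 0.854, -0.001], [0.854, 0.52, 0.001], [0.001, -0.0, -1.0]]
contact_force: [-0.8, 0.0, -2.5]
gripper_width: 0.0596
grasp_force: 30.0
f 14.2 y 573.3 z 191.4 xang 121.32 force f,y,z 0.451321067827286 -0.673915998888348 -2.5059443791256997
-20 z [-24.4042 -21.3663] lid front x 63.92077065101359 all front x 63.92218936841149
-10 z [-24.3342 -21.2865] lid front x 67.08938887170027 all front x 67.50083829265776
0 z [-24.3471 -21.3052] lid front x 67.07013849174228 all front x 67.49709050237719
10 z [-24.226  -21.2964] lid front x 67.48290306628257 all front x 67.54108400326632
20 z [-24.338  -21.3619] lid front x 64.0133159756307 all front x 64.13191879508695
```

```bash
python3 -m handwheel '[[255,-1.7,0.2,4,0],[255,-1.7,0.2,6,0],[255,0,0,2,0],[255,0,0,1,0],[255,0,0,1,0],[255,0,0,0,0],[255,0,0,0,0],[255,0,0,0,0],[255,0,0,0,0]]'
python3 - <<'E'
from h import *
fy()
E
```

```text
time_s: 26.75
eef_pos: [0.4877, 0.3036, 0.1776]
orientation: [[-0.517, 0.856, 0.0], [0.856, 0.517, 0.0], [-0.0, 0.0, -1.0]]
contact_force: [0.1, 0.4, -2.1]
gripper_width: 0.06
grasp_force: 30.0
f 8.1 y 574.4 z 177.6 xang 121.12 force f,y,z 0.2824810959073072 0.3080952251252542 -2.1441677315874093
```

```bash
python3 -m handwheel '[[255,2.4,-0.7,0,0],[255,0,0,1,0],[255,0,0,0,0],[255,0,0,0,0],[255,0,0,0,0],[255,0,0,0,0]]' >/dev/null
python3 - <<'E'
from h import *
fy()
im,d=grab_frame("scene"); cv2.imwrite("pics/scene4.png",cv2.resize(im[210:330,190:300,::-1],None,fx=5,fy=5,interpolation=cv2.INTER_CUBIC))
E
```

```text
f 10.4 y 573.6 z 176.4 xang 121.11 force f,y,z -0.2864165428534771 0.21156414388877282 -2.525903697292193
```

View pics/scene4.png

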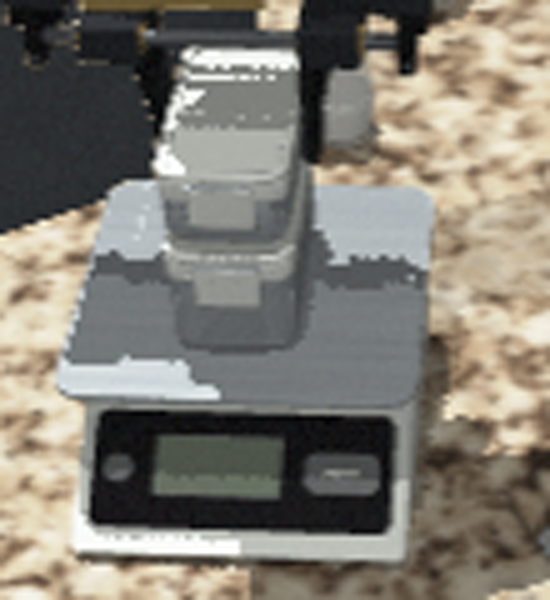

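The crop shows the shallow box squarely above the deep box, clips in line at (222,212) and (226,287). The zero key at (342,472) is up again. Next I lower it gently.

```bash
python3 -m handwheel '[[255,0,0,1,0],[255,0,0,1,0],[255,0,0,0.5,0],[255,0,0,0.5,0],[255,0,0,0,0],[255,0,0,0,0],[255,0,0,0,0]]' >/dev/null; python3 -c 'from h import *; fy()';  python3 -m handwheel '[[255,0,0,0.5,0],[255,0,0,0.5,0],[255,0,0,0,0],[255,0,0,0,0]]' >/dev/null; python3 -c 'from h import *; fy()'
```

```text
f 10.5 y 573.6 z 173.4 xang 121.11 force f,y,z 0.4623701505372406 -0.21239744821319084 -2.3588561739487917
f 10.5 y 573.6 z 172.4 xang 121.11 force f,y,z -0.19328224320998516 0.4188300241868951 -2.017550686539346
```

```bash
python3 -m handwheel '[[255,0,0,0.5,0],[255,0,0,0.5,0],[255,0,0,0,0],[255,0,0,0,0]]' >/dev/null; python3 -c 'from h import *; fy()';  python3 -m handwheel '[[255,0,0,0.4,0],[255,0,0,0,0],[255,0,0,0,0]]' >/dev/null; python3 -c 'from h import *; fy()'; python3 -m handwheel '[[255,0,0,0.3,0],[255,0,0,0,0],[255,0,0,0,0]]' >/dev/null; python3 -c 'from h import *; fy()'
```

```text
f 10.5 y 573.5 z 171.3 xang 121.11 force f,y,z 0.3313518694659666 0.13562217019222886 -2.7575334836986536
f 10.5 y 573.6 z 171.0 xang 121.11 force f,y,z 0.021753862828196524 -0.4125731900433557 -2.676356969854379
f 10.5 y 573.6 z 170.7 xang 121.11 force f,y,z 0.1635710539920624 0.3271803599547862 -1.9528607534459912
```

```bash
python3 -m handwheel '[[255,0,0,0.3,0],[255,0,0,0,0],[255,0,0,0,0]]' >/dev/null; python3 -c 'from h import *; fy()'; python3 -m handwheel '[[255,0,0,0.2,0],[255,0,0,0,0],[255,0,0,0,0]]' >/dev/null; python3 -c 'from h import *; fy()'
```

```text
f 10.5 y 573.6 z 170.6 xang 121.12 force f,y,z -0.41992331490797313 0.27172695124193164 -1.6305729246756782
f 10.5 y 573.6 z 170.5 xang 121.11 force f,y,z -0.6389276454127752 -0.9918448687758985 1.873216639654221
```

```bash
python3 -m handwheel '[[0,0,0,0,0],[0,0,0,0,0],[0,0,0,0,0],[0,0,0,0,0],[0,0,0,0,0],[0,0,0,0,0],[0,0,0,0,0],[0,0,0,-3,0],[0,0,0,-12,0],[0,0,0,-30,0],[0,0,0,-35,0],[0,0,0,-20,0],[0,0,0,0,0],[0,0,0,0,0],[0,0,0,0,0]]'
python3 - <<'E'
from h import *
fy(); look("w11",.18,.215); look("w11",.18,.215)
for n in ("top","scene"):
    im,d=grab_frame(n); c=calibration(n); W=world(d,c,c["T"])
    m=(d>0)&(W[...,2]>.17)&(W[...,2]<.21)&(abs(W[...,0]-.48)<.09)&(abs(W[...,1]-.315)<.09)
    if m.sum()>50: print(n,m.sum(),np.median(W[m][:,2]),rect(W[m]))
cv2.imwrite("pics/scene5.png",cv2.resize(im[190:330,190:320,::-1],None,fx=4,fy=4,interpolation=cv2.INTER_CUBIC))
E
```

```text
time_s: 30.8
eef_pos: [0.4856, 0.3049, 0.27]
orientation: [[-0.517, 0.856, -0.0], [0.856, 0.517, -0.001], [-0.0, -0.001, -1.0]]
contact_force: [-0.8, -0.8, -1.3]
gripper_width: 0.0872
grasp_force: 0.0
f 10.3 y 573.3 z 270.0 xang 121.11 force f,y,z -0.27000734191249476 -1.0459831056322006 -1.3021573907782762
[280.0582 202.433 ] 9949 z 0.19204358168641528 depth [480.9768 314.6183] [ 59.967  106.7881] 31.3194637298584 plane [480.3347 315.56  ] [ 60.1992 105.3102] 31.2584285736084
tcp [0.4856 0.3049 0.27  ] x ang 121.10862600912337 y ang 31.108610981417243
[280.4206 202.4327] 9988 z 0.1920434185158534 depth [480.2339 315.7215] [ 59.9898 104.3538] 31.111774444580078 plane [480.2792 315.6644] [ 60.2335 105.0119] 31.24980926513672
tcp [0.4854 0.3047 0.2694] x ang 121.10709278202036 y ang 31.1070662043837
top 502 0.19053614582814332 (array([497.247 , 290.4683]), array([60.6787, 52.0415]), 29.414705276489258)
scene 893 0.18880727686498078 (array([475.1557, 318.0782]), array([ 60.1788, 108.7257]), 31.613988876342773)
```

View pics/scene5.png

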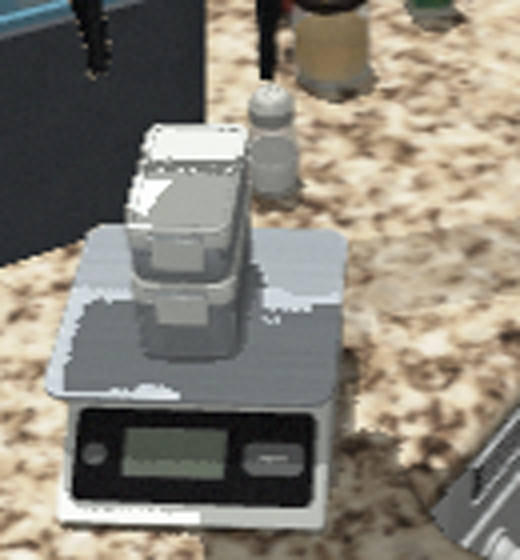

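The last crop shows the shallow box seated squarely on the deep one (stack at about 190,240). Its lid is 41 mm above the deep lid, as seating requires. The gripper is clear, and the shaker and jars are standing where they were.

```bash
python3 -c 'from bench import *; print(sign_off())'
```

```text
the job is handed in; nothing more can be done
None
```

The job is handed in at about 31 s: the deep box is in the middle of the platform and the shallow box is seated squarely in its lid rim. I pressed the zero key once, at about 10 N, with the end of the held shallow box because the tool could not tilt. The force and travel showed it fully down, but the display was not readable in the pictures.

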